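# Close the green cast in the light-curing unit

## Task

Put the green dental cast, teeth up, in the middle of the open light-curing unit, setting it down rather than dropping it. Then swing the unit's lid down and press it until it snaps past its catch and is fully shut. Leave the white and the tan cast where they stand.

Things in the scene. Friction and masses are not known exactly. Their poses are not given: they have to be found in the camera images.
- cast_green: mint green plaster model of a jaw, 51 (x) x 66 (y) x 31 (z) mm, 75 g give or take 30 percent; the one to be cured. Origin in the middle of its flat underside, z up through the teeth; the solid base (17 mm high) is gripped at its sides, 51 mm apart along x. Starts upright on the worktop (z = 0), and the three casts may stand in any order.
- cast_white: white cast of the same shape and size; not to be moved. Origin as for the green one.
- cast_tan: tan cast of the same shape and size; not to be moved. Origin as for the green one.
- curing_unit: white open-topped light-curing unit with an amber-windowed lid, fixed to the worktop: 140 (x) x 150 (y) mm, rim 55 mm high, walls 6 mm, so the chamber is 128 x 138 mm inside. Origin in the middle of its underside, z up; its front with the catch faces its own -x, the hinge runs along its y at the back (+x).
- chamber_floor (a point): middle of the chamber's flat floor, 8 mm above the worktop and 47 mm below the rim; a ring is marked round it
- lid_hinge (a point): point on the lid's hinge line, 68 mm behind the unit's middle, 60 mm above the worktop; the point turns with the lid. The lid is a panel 142 mm long from this line to its front edge and 150 mm wide; its outer face lies 9 mm outside the hinge line (lid shut: 69 mm above the worktop), its inner face 3 mm inside it. In the middle of the front edge a tongue 50 mm wide hangs 22 mm down and a grey thumb lip 50 mm wide and 6 mm thick reaches to 158 mm from the hinge.
- lid_lip (a point): middle of the thumb lip's outer face, 152 mm from the hinge line; turns with the lid
- curing_lid (a joint): lid angle in rad: 0 fully shut, 1.57 upright, 2.2 stop leaning back. It starts open at 1.75 to 2.05. A stiff hinge (about 0.24 N m) holds the lid at any angle. At about 0.085 (front edge some 12 mm too high) it meets a spring catch in the middle of the front wall and stays ajar there; about 12 N down near the front edge takes it past, and it then stays shut against its stop at 0.

How it is judged:
On the way, in this order (a step that is already met when the one before it is completed fails the run):
1. the green cast stands upright in the middle of the chamber, let go, with the lid still open (horizontal distance between cast_green and chamber_floor below 0.03 m and z of cast_green in the frame of curing_unit below 0.013 m and angle between cast_green's own z axis and vertical below 0.12 rad and contact force between the fingers and cast_green below 0.2 N and value of joint curing_lid above 0.6 rad), for 0.2 s.
2. the lid is shut past its catch (value of joint curing_lid below 0.025 rad), for 0.2 s.
At the end, for the whole second after the job is handed in: The green cast stands at rest, teeth up (within 0.12 rad), flat on the chamber floor within 30 mm of its middle; the lid is shut and held by its catch (below 0.025 rad); the white and tan casts are within 20 mm of where they stood (horizontal distance between cast_green and chamber_floor below 0.03 m and z of cast_green in the frame of curing_unit below 0.013 m and angle between cast_green's own z axis and vertical below 0.12 rad and linear speed of cast_green below 0.02 m/s and value of joint curing_lid below 0.025 rad and distance of each of cast_white, cast_tan from where it was at the start of the episode below 0.02 m); the robot touches nothing.
It fails at once if the green cast is dropped or thrown (faster than 0.8 m/s out of the fingers) (linear speed of cast_green above 0.8 m/s and contact force between the fingers and cast_green below 0.1 N).
It fails at once if the white or the tan cast is moved by more than 20 mm (distance of any of cast_white, cast_tan from where it was at the start of the episode above 0.02 m).
It also fails if it takes over 58 s, if anything falls off the work surface, if the arm or the gripper's body presses on something with over 40 N, if the wrist force passes 120 N, or if a joint passes its speed limit or range.

## Robot

A 6-joint arm with a two-finger parallel gripper is mounted at the origin on a cart in front of the work surface, level with it; the furniture and walls round the work are solid. World frame = base frame: x ahead of the robot, y to its left, z up, the work surface at z = 0. Lengths are in m, angles in rad, forces in N, time in s.
With the tool pointing down it reaches from about 0.325 to 0.875 m from the base axis. Payload 4.4 kg.
Tool frame: the origin (TCP) lies on the centre line of the jaws, within the pads' length; the fingertips stand 8 mm ahead of it and the grasp point (between the pads) lies 11 mm behind it (ctrl.finger_overhang is the distance from the TCP to the fingertips, in m); x points along the fingers, z is the direction in which the jaws open and shut, and the axes are right-handed (so a half turn about x gives the same grasp; the last joint's range is limited). The gripper opens to 85 mm and grips with 20 to 120 N. Pads are 22 mm wide; open, the fingers measure 114 mm over their backs; the gripper's body (76 mm by 85 mm) begins 54 mm behind the grasp point. The pads swing forward as they close: fully open they stand 13 mm farther back than shut.
Start: joints at [-0.15, 0.207, 1.542, -0, 1.393, -0.15], TCP at [0.575, -0, 0.239] pointing down, gripper open.
Joint ranges: [-2.73, 2.73], [-0.86, 2.22], [0.23, 2.46], [-1.11, 4.25], [0.08, 2.63], [-2.82, 2.82]. Speed limits (rad/s): [2.79, 2.79, 3.14, 3.14, 3.14, 3.14].

## Interface

Orientations are given as a 3x3 rotation matrix whose columns are the frame's x, y, z axes.
In Python, from rig import ctrl gives the robot as it stands.
- The arm moves only by the shell command python3 -m pendant 'ROWS' [FORCE]. ROWS is JSON, a list of rows, each a list of 7 numbers: the shift along the tool's x, y, z in units of 30 mm (1.0 is 30 mm), then the turn, a rotation vector about the tool's x, y, z in units of 6 degrees (1.0 is 6 degrees), then the gripper command: -1 is fully open, 1 is shut, values between are in proportion. A call has 1 to 5 rows; each row is the pose to reach, as a shift and turn from the pose commanded when the call began, along the tool's axes at that moment; what a row does not reach only later rows make up. A row lasts 1/12 s, in which the tool goes at most 41.7 mm and 7.16 degrees, less where a joint would pass 70% of its speed; a pose out of reach is approached as far as the arm can. A call with a gripper value outside its range is refused whole. The fingers move at their own pace and stop on an object; FORCE is the grip in N (left out, the last holds). Time passes only in rows, so rows that repeat a pose let the fingers close. It gives the time, the measured TCP pose, the force and the opening at its end, in the units of the state.
- ctrl.sense(): the state, without advancing time (a new reading comes with each control period).
- ctrl.snapshot(name): name is "scene" or "side" or "wrist"; returns (picture, depth): 384x512x3 uint8, blue, green, red; 384x512 float32, m along the optical axis (not along the pixel's ray), 0 where there is no reading.
- ctrl.camera_params(name): a dict with "intrinsics" (3x3 intrinsics, pixels), "position" and "orientation" of the camera in the world. Camera axes: x right, y down, z forward; pixel columns grow to the right and rows downward; lengths in m; the calibration is good to about 2 mm. A picture is of the moment at which its call begins: read the wrist's pose just before it. camera_params takes no time and is no camera call; for the wrist camera it gives the pose at the moment of the call.
- ctrl.close_job(): hands the job in, once; it reports no verdict.
Trained networks look in the newest picture that a camera, given by its name, has taken for a name from the list of things; names that differ only in an ending like _2 or _b are one class to them, and where a whole thing is asked for, a point or a joint stands for the part that bears it (a point fixed in the world has none). Each returns a list of dicts, best first, with "confidence" (0 to 1); they miss things now and then, are a little off and sometimes report something else, mostly with a low value. They report only what shows in the picture. A call takes as long as a camera call.
- ctrl.spot_in(camera, target): "rect" ([left, top, right, bottom] in pixels, round what is visible of it).
- ctrl.tip_of(camera, target): "position" ([row, column] in pixels: a listed point, or the origin of a listed thing).
The state is a dict: "time": time; "q": joint angles; "joint_vel": joint speeds; "effort": joint torques, N m; "position": TCP position; "tool_rot": TCP orientation; "wrist_force": force on the tool from outside, world axes, zero at the start; "torque": the same for the moment, N m; "width": opening from 0.0 (shut) to 1.0 (fully open).
Only numpy, scipy, OpenCV 4.12 (cv2) and the standard library are available. Lean on these libraries where they do the work, as an engineer would, in place of code of your own. Each camera call takes 0.05 s, during which the arm holds its last target.

## Working session

There is one attempt and no reset: what is moved stays moved. The work goes in short steps, Python scripts to look and compute and a shell command to move; the robot and the scene stay as the last step left them, time stands still between calls to the robot, and variables do not carry over. Pictures are saved under pics/ and viewed, and the job is handed in when it is done.

```bash
ls; mkdir -p pics
cat > h.py <<'E'
import numpy as np, cv2
from rig import ctrl
def look(cam,name):
    p=ctrl.camera_params(cam); im,d=ctrl.snapshot(cam); cv2.imwrite(f'pics/{name}.png',im); np.savez(f'pics/{name}.npz',im=im,d=d,K=p['intrinsics'],t=p['position'],R=p['orientation']); return im,d,p
def w(p,r,c,z):
    K=np.array(p['intrinsics']);return np.array(p['position'])+np.array(p['orientation'])@(np.linalg.inv(K)@[c,r,1]*z)
def wz(p,r,c,zw):
    K=np.array(p['intrinsics']);v=np.array(p['orientation'])@(np.linalg.inv(K)@[c,r,1]);t=np.array(p['position']);return t+v*(zw-t[2])/v[2]
def cloud(p,d):
    K=np.array(p['intrinsics']);r,c=np.mgrid[:d.shape[0],:d.shape[1]]
    X=np.stack([(c-K[0,2])/K[0,0]*d,(r-K[1,2])/K[1,1]*d,d],-1)
    return X@np.array(p['orientation']).T+np.array(p['position'])
E
python3 - <<'E'
from h import *
np.set_printoptions(precision=4,suppress=True)
print(ctrl.sense()['position'],ctrl.sense()['tool_rot'],ctrl.finger_overhang)
for c in ['scene','side']:
    im,d,p=look(c,c+'0'); print(c,p['position'])
    for t in ['cast_green','cast_white','cast_tan','curing_unit','lid_hinge','lid_lip','chamber_floor']:
        s=ctrl.tip_of(c,t)[:2]
        for q in s:
            r,k=q['position'];ri,ki=min(max(int(r),0),383),min(max(int(k),0),511); print(t,round(q['confidence'],2),np.round([r,k]),w(p,r,k,d[ri,ki]))
E
```

```text
pics
[0.5742 0.0001 0.2381] [[-0.0023  0.      1.    ]
 [ 0.0004  1.     -0.    ]
 [-1.      0.0004 -0.0023]] 0.008
scene [ 0.0969 -0.6222  0.5459]
cast_green 0.78 [222. 328.] [ 0.6248 -0.1946  0.0116]
cast_white 0.84 [235. 262.] [ 0.4725 -0.1408  0.0207]
cast_tan 0.82 [294. 309.] [ 0.4401 -0.3192  0.0147]
cast_tan 0.22 [163. 242.] [0.587  0.0899 0.0595]
curing_unit 0.62 [182. 218.] [0.5267 0.1254 0.0057]
lid_hinge 0.74 [161. 240.] [0.588  0.0999 0.0611]
lid_lip 0.84 [104. 251.] [0.6341 0.1051 0.2101]
chamber_floor 0.8 [181. 216.] [0.5231 0.1271 0.0076]
side [ 0.4268 -0.6026  0.9318]
cast_green 0.92 [227. 297.] [ 0.6256 -0.1996  0.0168]
cast_white 0.66 [217. 238.] [ 0.4834 -0.1355  0.0184]
cast_tan 0.85 [286. 243.] [ 0.4575 -0.3176  0.0146]
curing_unit 0.72 [143. 232.] [0.5181 0.1174 0.0043]
lid_hinge 0.89 [125. 258.] [0.5958 0.1016 0.0803]
lid_lip 0.74 [ 88. 273.] [ 0.6012 -0.0104  0.3278]
lid_lip 0.53 [227. 296.] [ 0.6225 -0.1989  0.0186]
chamber_floor 0.9 [139. 232.] [0.5224 0.1282 0.0087]
chamber_floor 0.59 [125. 256.] [0.5917 0.1161 0.0648]
```

View pics/scene0.png

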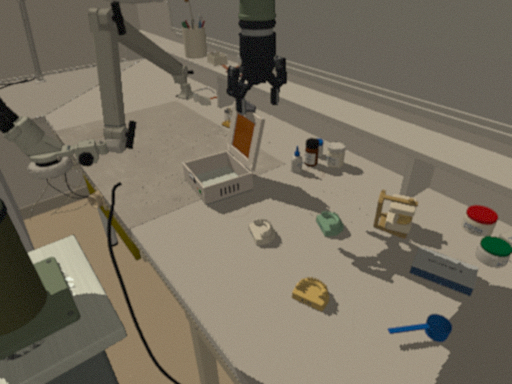

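View pics/side0.png

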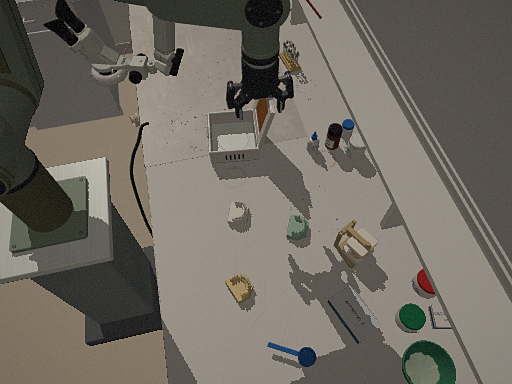

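Run:
```python
from h import *
np.set_printoptions(precision=4,suppress=True)
for n in ['scene0','side0']:
    f=np.load(f'pics/{n}.npz'); p=dict(intrinsics=f['K'],position=f['t'],orientation=f['R'])
    C=cloud(p,f['d']); im=f['im'].astype(int)
    hsv=cv2.cvtColor(f['im'],cv2.COLOR_BGR2HSV)
    near=lambda x,y,r:(abs(C[...,0]-x)<r)&(abs(C[...,1]-y)<r)&(C[...,2]>.006)&(C[...,2]<.05)
    for nm,x,y in [('g',.625,-.197),('w',.475,-.14),('t',.45,-.318)]:
        m=near(x,y,.06); P=C[m]
        rect=cv2.minAreaRect(P[:,:2].astype(np.float32)*1000); print(n,nm,m.sum(),rect, P.min(0),P.max(0))
    # unit
    m=(C[...,2]>.05)&(C[...,2]<.058)&(C[...,1]>.0)&(abs(C[...,0]-.52)<.15)
    P=C[m]; print('rim',m.sum(),cv2.minAreaRect(P[:,:2].astype(np.float32)*1000),P.min(0),P.max(0))
```

```text
scene0 g 461 ((629.6495361328125, -196.7035369873047), (65.2862319946289, 50.9158935546875), 64.62599182128906) [ 0.5951 -0.2274  0.006 ] [ 0.6487 -0.1597  0.0304]
scene0 w 473 ((488.4877014160156, -121.4775390625), (63.338294982910156, 50.092185974121094), 68.96240997314453) [ 0.4567 -0.1515  0.006 ] [ 0.511  -0.0834  0.03  ]
scene0 t 808 ((451.11419677734375, -315.36669921875), (49.81599807739258, 64.55562591552734), 22.853500366210938) [ 0.4194 -0.3512  0.006 ] [ 0.4815 -0.2847  0.0308]
rim 493 ((516.0775146484375, 841.9979248046875), (1600.5341796875, 280.6019287109375), 89.4229965209961) [0.3715 0.0412 0.05  ] [0.6641 1.6412 0.058 ]
side0 g 419 ((627.8101806640625, -197.5265655517578), (63.680931091308594, 49.78530502319336), 64.65631103515625) [ 0.5955 -0.2274  0.0061] [ 0.6585 -0.1611  0.0325]
side0 w 401 ((487.6711120605469, -121.6838607788086), (62.63591384887695, 50.19047546386719), 69.03240966796875) [ 0.4564 -0.1512  0.0061] [ 0.5164 -0.0851  0.0333]
side0 t 533 ((451.749267578125, -314.9615783691406), (50.6713752746582, 63.47175979614258), 21.038022994995117) [ 0.4186 -0.3503  0.0061] [ 0.4796 -0.284   0.0323]
rim 340 ((497.83685302734375, 235.881103515625), (173.56687927246094, 413.9473571777344), 11.348652839660645) [0.3724 0.0411 0.05  ] [0.5963 0.4232 0.0578]
```

The pictures show the green cast at about (222,328) in scene and (227,297) in side, clear of its neighbours. The open unit is at (181,217) in scene and (139,232) in side, with the lid leaning away from the robot. Next I'll fit the unit's pose.

Run:
```python
from h import *
np.set_printoptions(precision=4,suppress=True)
for n in ['scene0','side0']:
    f=np.load(f'pics/{n}.npz'); p=dict(intrinsics=f['K'],position=f['t'],orientation=f['R'])
    C=cloud(p,f['d'])
    box=(abs(C[...,0]-.52)<.12)&(C[...,1]>.02)&(C[...,1]<.23)&(f['d']>0)
    m=box&(C[...,2]>.049)&(C[...,2]<.0575)&(C[...,0]<.585)
    P=C[m]; r=cv2.minAreaRect(P[:,:2].astype(np.float32)*1000); print(n,'rim',m.sum(),r,cv2.boxPoints(r).round(),np.median(P[:,2]))
    m=box&(C[...,2]>.012)&(C[...,2]<.0575)&(C[...,0]<.585); P=C[m]; r=cv2.minAreaRect(P[:,:2].astype(np.float32)*1000); print('body',m.sum(),cv2.boxPoints(r).round(),r[1])
    # side wall facing -y
    m=box&(C[...,2]>.01)&(C[...,2]<.05)&(C[...,1]<.065)&(C[...,0]<.6); P=C[m]; q=P[P[:,1]<np.percentile(P[:,1],90)]; print('wall fit',np.polyfit(q[:,0],q[:,1],1),q[:,0].min(),q[:,0].max(), np.median(q[:,1]))
    m=box&(C[...,2]>.085)&(C[...,2]<.24)&(C[...,0]>.57)&(C[...,0]<.7);P=C[m]
    A=np.c_[P[:,1:],np.ones(len(P))]; s,*_=np.linalg.lstsq(A,P[:,0],rcond=None); print('lid x=',s,m.sum(),'angle',np.pi/2+np.arctan(s[1]),P.min(0),P.max(0))
    m=box&(C[...,2]<.013)&(C[...,2]>.004);P=C[m];print('floor',np.median(P,0))
    r=cv2.resize(f['im'][60:300,150:400],None,fx=3,fy=2.5,interpolation=2) ; cv2.imwrite(f'pics/z_{n}.png',r)
```

```text
scene0 rim 352 ((520.7261962890625, 123.79373168945312), (152.7176055908203, 142.5413055419922), 83.06153869628906) [[441.  57.]
 [582.  39.]
 [601. 191.]
 [459. 208.]] 0.053266249651715475
body 1564 [[442.  52.]
 [584.  38.]
 [600. 193.]
 [458. 208.]] (156.06768798828125, 143.55575561523438)
wall fit [-0.1264  0.1149] 0.4459283880176905 0.584981650897852 0.04928910792623009
lid x= [0.1232 0.2361 0.5638] 1418 angle 1.8026297935629148 [0.5854 0.0327 0.085 ] [0.6379 0.1872 0.2119]
floor [0.5336 0.1478 0.0084]
side0 rim 316 ((521.2861328125, 123.65750122070312), (151.59515380859375, 141.7162628173828), 81.40864562988281) [[440.  59.]
 [580.  38.]
 [603. 188.]
 [463. 209.]] 0.053409305914985494
body 1045 [[440.  57.]
 [580.  37.]
 [602. 189.]
 [462. 209.]] (153.66226196289062, 141.17147827148438)
wall fit [-0.1284  0.1159] 0.44542575417584773 0.586322415044032 0.0490372037796416
lid x= [0.1202 0.2477 0.5611] 595 angle 1.81364452813915 [0.5854 0.0341 0.0855] [0.6277 0.1832 0.2043]
floor [0.5231 0.1377 0.0086]
```

View pics/z_scene0.png

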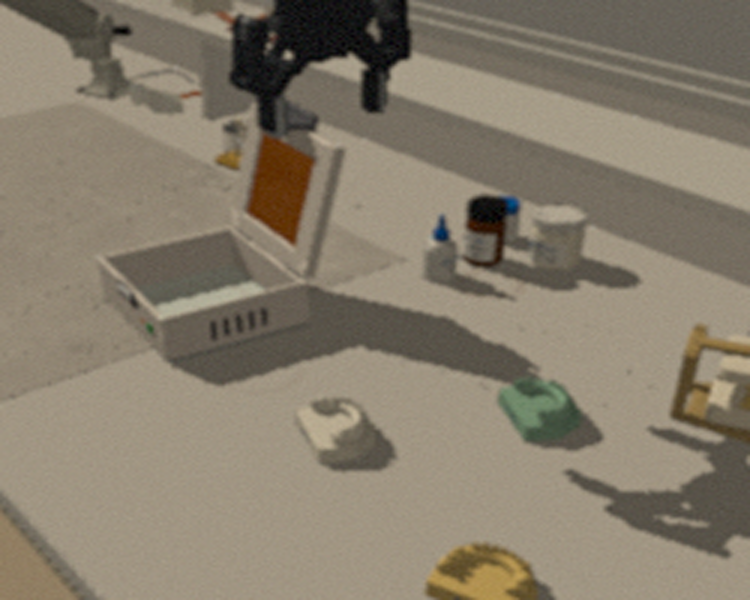

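```bash
python3 -m pendant '[[0.6,-1.1,0.3,0.8,0,0,-1],[1.2,-2.2,0.6,1.6,0,0,-1],[1.8,-3.3,0.9,2.4,0,0,-1],[2.4,-4.4,1.2,3.2,0,0,-1],[3.0,-5.5,1.5,4.2,0,0,-1]]'
python3 - <<'E'
from h import *
np.set_printoptions(precision=4,suppress=True)
s=ctrl.sense();print(s['position'],s['tool_rot'],s['joint_vel'])
E
```

```text
time: 1.22
position: [0.6204, -0.1665, 0.1486]
tool_rot: [[0.001, 0.43, 0.903], [-0.0, 0.903, -0.43], [-1.0, 0.0, 0.001]]
wrist_force: [1.1, 0.5, -0.8]
width: 1.001
[ 0.6204 -0.1665  0.1486] [[ 0.0005  0.4295  0.903 ]
 [-0.0002  0.903  -0.4295]
 [-1.      0.0001  0.0005]] [-0.5232  0.6182 -0.3876  0.0042 -0.2415  0.7496]
```

```bash
python3 -m pendant '[[0.3,-0.4,0.35,0,0,0,-1],[0.6,-0.8,0.7,0,0,0,-1],[0.6,-0.8,0.7,0,0,0,-1]]'
python3 - <<'E'
from h import *
np.set_printoptions(precision=4,suppress=True)
s=ctrl.sense();print(s['position'],s['tool_rot'],s['joint_vel'])
im,d,p=look('wrist','w1'); C=cloud(p,d)
print(ctrl.tip_of('wrist','cast_green')[:2])
hsv=cv2.cvtColor(im,cv2.COLOR_BGR2HSV)
m=(abs(C[...,0]-.628)<.06)&(abs(C[...,1]+.197)<.06)&(C[...,2]>.006)&(C[...,2]<.04)&(hsv[...,0]>50)&(hsv[...,0]<95)&(hsv[...,1]>50)
P=C[m];print(m.sum(),P.min(0),P.max(0))
r=cv2.minAreaRect(P[:,:2].astype(np.float32)*1000);print(r)
E
```

```text
time: 1.47
position: [0.6278, -0.1987, 0.1285]
tool_rot: [[-0.003, 0.429, 0.903], [0.0, 0.903, -0.429], [-1.0, -0.001, -0.003]]
wrist_force: [-0.3, 0.6, 0.4]
width: 0.998
[ 0.6278 -0.1987  0.1285] [[-0.0033  0.4289  0.9034]
 [ 0.0003  0.9034 -0.4289]
 [-1.     -0.0012 -0.0031]] [ 0.0424 -0.0445  0.0211  0.0303  0.0419  0.0228]
[{'position': [184.1, 254.0], 'confidence': 0.73}]
3151 [ 0.5965 -0.2218  0.0061] [ 0.6587 -0.1588  0.0317]
((630.2786254882812, -194.28085327148438), (61.44854736328125, 48.1490592956543), 64.50444030761719)
```

View pics/w1.png

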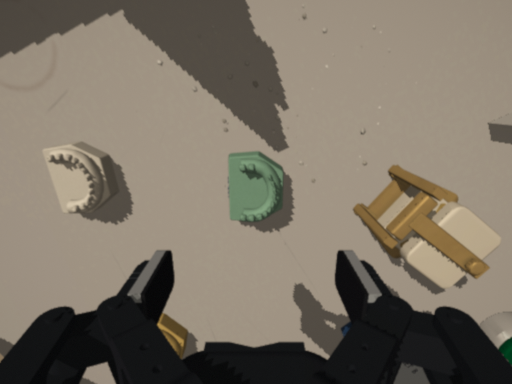

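The green cast is at about (186,256) in the wrist picture, square to the jaws, with its flat heel to the left and rounded front to the right. I'll go down and grip.

```bash
python3 -m pendant '[[0.9,0.1,0,0,0,0,-1],[1.8,0.1,0,0,0,0,-1],[2.7,0.1,0,0,0,0,-1],[3.4,0.1,0,0,0,0,-1],[3.85,0.1,0,0,0,0,-1]]' 30
python3 -m pendant '[[0,0,0,0,0,0,0],[0,0,0,0,0,0,0.2],[0,0,0,0,0,0,0.4],[0,0,0,0,0,0,0.6],[0,0,0,0,0,0,0.8]]' 30
python3 -m pendant '[[0,0,0,0,0,0,1],[0,0,0,0,0,0,1],[0,0,0,0,0,0,1]]' 30
python3 - <<'E'
from h import *
im,d,p=look('wrist','w2')
E
```

```text
time: 1.98
position: [0.6289, -0.1908, 0.014]
tool_rot: [[-0.003, 0.424, 0.905], [0.002, 0.905, -0.424], [-1.0, 0.0, -0.003]]
wrist_force: [-0.0, 0.2, -0.6]
width: 1.001
time: 2.4
position: [0.632, -0.1936, 0.0185]
tool_rot: [[0.004, 0.426, 0.905], [-0.002, 0.905, -0.426], [-1.0, 0.0, 0.005]]
wrist_force: [0.3, 0.5, 4.6]
width: 0.556
time: 2.65
position: [0.6321, -0.1936, 0.0184]
tool_rot: [[0.004, 0.426, 0.905], [-0.001, 0.905, -0.426], [-1.0, 0.001, 0.005]]
wrist_force: [0.4, 1.0, 6.3]
width: 0.554
```

View pics/w2.png

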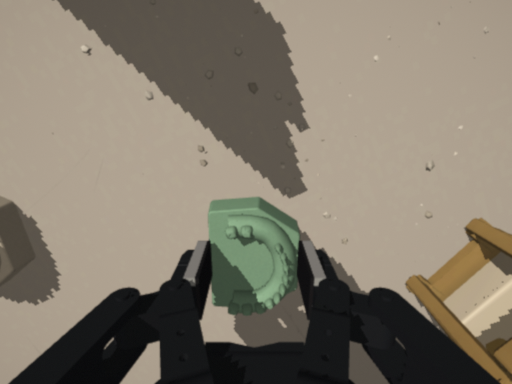

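The cast sits between the pads, spanning rows 198 to 310 with the pads near row 270, and the opening reads about 47 mm. Lifting now.

```bash
python3 -m pendant '[[-0.3,0,0,0,0,0,1],[-0.9,0,0,0,0,0,1],[-1.7,0,0,0,0,0,1],[-2.6,0,0,0,0,0,1],[-3.6,0,0,0,0,0,1]]' 40
python3 -m pendant '[[-0.2,0,0,0,0,0,1],[-0.2,0,0,0,0,0,1]]'
python3 - <<'E'
from h import *
np.set_printoptions(precision=4,suppress=True)
s=ctrl.sense();print(s['position'],s['tool_rot'])
for c in ['wrist','side']:
  im,d,p=look(c,c+'3'); C=cloud(p,d)
  hsv=cv2.cvtColor(im,cv2.COLOR_BGR2HSV)
  m=(abs(C[...,0]-.628)<.07)&(abs(C[...,1]+.197)<.07)&(C[...,2]>.03)&(hsv[...,0]>50)&(hsv[...,0]<95)&(hsv[...,1]>50)
  P=C[m];print(m.sum(),P.min(0),P.max(0), np.percentile(P,[2,98],0))
  r=cv2.minAreaRect(P[:,:2].astype(np.float32)*1000);print(r)
f=cv2.imread('pics/side3.png')[150:290,230:380];cv2.imwrite('pics/side3z.png',cv2.resize(f,None,fx=4,fy=4,interpolation=2))
E
```

```text
time: 3.12
position: [0.6287, -0.1926, 0.1237]
tool_rot: [[-0.003, 0.426, 0.905], [0.001, 0.905, -0.426], [-1.0, -0.0, -0.003]]
wrist_force: [0.2, -1.2, -1.5]
width: 0.55
time: 3.28
position: [0.6322, -0.1941, 0.1339]
tool_rot: [[0.007, 0.426, 0.905], [-0.003, 0.905, -0.426], [-1.0, -0.0, 0.007]]
wrist_force: [0.3, -0.4, -0.7]
width: 0.549
[ 0.6322 -0.1941  0.1339] [[ 0.0067  0.4259  0.9048]
 [-0.0032  0.9048 -0.4259]
 [-1.     -0.0001  0.0074]]
8733 [ 0.58   -0.2228  0.1151] [ 0.6945 -0.1591  0.217 ] [[ 0.6037 -0.2162  0.1194]
 [ 0.6561 -0.1617  0.1447]]
((636.1937255859375, -189.9420928955078), (105.0542221069336, 66.40684509277344), 12.119362831115723)
354 [ 0.5583 -0.2607  0.1122] [ 0.6841 -0.129   0.4937] [[ 0.5764 -0.2563  0.1182]
 [ 0.6754 -0.1396  0.4732]]
((625.232666015625, -198.37693786621094), (109.45698547363281, 127.33125305175781), 68.1057357788086)
```

View pics/side3z.png

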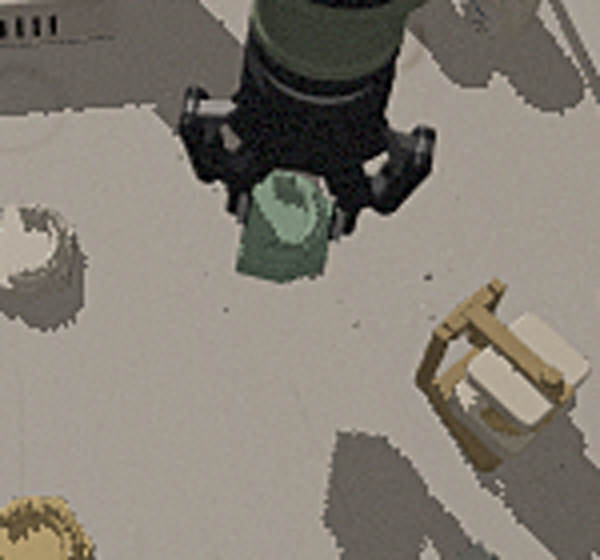

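View pics/wrist3.png

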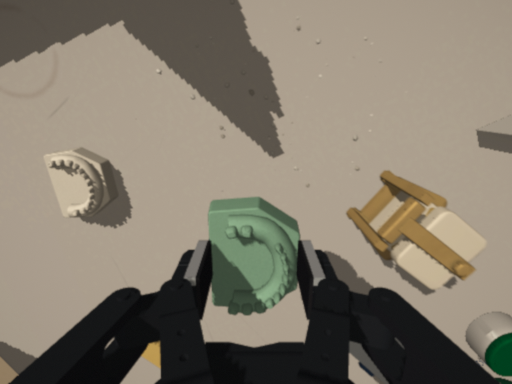

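The cast hangs level and unmoved between the pads. I'll carry it round the lid's side edge, going in x first, then in over the chamber.

```bash
python3 -m pendant '[[0,0.5,-0.95,-0.5,0,0,1],[0,1.1,-2.1,-1.2,0,0,1],[0,1.7,-3.2,-1.8,0,0,1],[0,2.3,-4.3,-2.4,0,0,1],[0,2.8,-5.25,-3.0,0,0,1]]'
python3 -m pendant '[[0,0,0,0,0,0,1]]'
python3 - <<'E'
from h import *
np.set_printoptions(precision=4,suppress=True)
s=ctrl.sense();p=s['position'];R=np.array(s['tool_rot']);print(p,R)
print(R.T@(np.array([.5215,.127,.134])-p)/.03)
E
```

```text
time: 3.8
position: [0.5192, -0.0476, 0.1265]
tool_rot: [[-0.007, 0.122, 0.992], [0.002, 0.992, -0.122], [-1.0, 0.001, -0.007]]
wrist_force: [0.9, 0.3, 0.1]
width: 0.551
time: 3.88
position: [0.5159, -0.0445, 0.1255]
tool_rot: [[-0.012, 0.12, 0.993], [0.005, 0.993, -0.12], [-1.0, 0.004, -0.013]]
wrist_force: [-0.5, 0.0, -1.9]
width: 0.546
[ 0.5159 -0.0445  0.1255] [[-0.0124  0.12    0.9927]
 [ 0.005   0.9928 -0.12  ]
 [-0.9999  0.0035 -0.0129]]
[-0.2584  5.6989 -0.5038]
```

```bash
python3 -m pendant '[[0,1.0,-0.1,0,0,0,1],[0,2.2,-0.25,0,0,0,1],[0,3.4,-0.4,0,0,0,1],[0,4.6,-0.5,0,0,0,1],[0,5.6,-0.6,0,0,0,1]]'
python3 -m pendant '[[0,0,0,0,0,0,1],[0,0,0,0,0,0,1],[0,0,0,0,0,0,1]]'
python3 - <<'E'
from h import *
np.set_printoptions(precision=4,suppress=True)
s=ctrl.sense();p=s['position'];R=np.array(s['tool_rot']);print(p,R)
print(R.T@(np.array([.5215,.127,.13])-p)/.03)
look('wrist','w4');look('side','s4')
f=cv2.imread('pics/side3.png')
f=cv2.imread('pics/s4.png')[60:200,150:330];cv2.imwrite('pics/s4z.png',cv2.resize(f,None,fx=4,fy=4,interpolation=2))
E
```

```text
time: 4.3
position: [0.5248, 0.1208, 0.1274]
tool_rot: [[-0.004, 0.126, 0.992], [0.0, 0.992, -0.126], [-1.0, -0.0, -0.004]]
wrist_force: [0.6, -0.7, -1.5]
width: 0.551
time: 4.55
position: [0.5254, 0.1185, 0.128]
tool_rot: [[-0.003, 0.125, 0.992], [-0.001, 0.992, -0.125], [-1.0, -0.001, -0.003]]
wrist_force: [0.8, -0.2, -1.3]
width: 0.55
[0.5254 0.1185 0.128 ] [[-0.0034  0.1251  0.9921]
 [-0.0009  0.9921 -0.1251]
 [-1.     -0.0013 -0.0032]]
[-0.0649  0.2637 -0.1656]
```

View pics/w4.png

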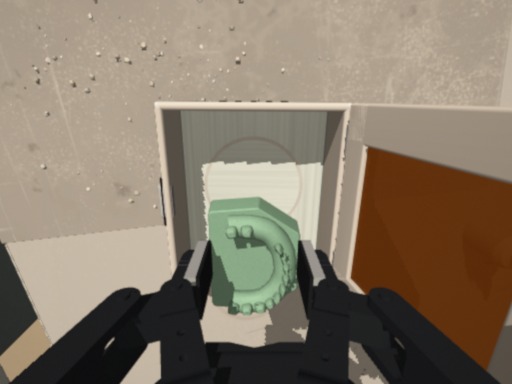

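View pics/s4z.png

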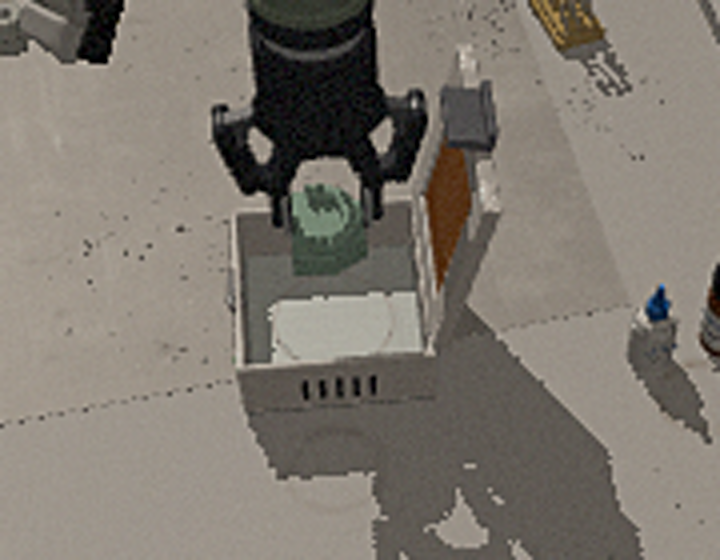

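The cast is square to the chamber, with the ring at about (185,252) and the rim from column 168 to 345. Descending.

```bash
python3 -m pendant '[[0.5,0.27,-0.1,0,0,0,1],[1.2,0.27,-0.1,0,0,0,1],[1.9,0.27,-0.1,0,0,0,1],[2.6,0.27,-0.1,0,0,0,1],[3.0,0.27,-0.1,0,0,0,1]]'
python3 -m pendant '[[0,0,0,0,0,0,1],[0.1,0,0,0,0,0,1],[0.2,0,0,0,0,0,1],[0.2,0,0,0,0,0,1]]'
```

```text
time: 5.07
position: [0.5229, 0.1259, 0.0373]
tool_rot: [[-0.004, 0.128, 0.992], [-0.001, 0.992, -0.128], [-1.0, -0.001, -0.004]]
wrist_force: [-1.3, 0.6, -0.6]
width: 0.553
time: 5.4
position: [0.5254, 0.1272, 0.0345]
tool_rot: [[0.002, 0.126, 0.992], [0.0, 0.992, -0.126], [-1.0, 0.0, 0.002]]
wrist_force: [-0.4, 1.2, -0.3]
width: 0.55
```

```bash
python3 -m pendant '[[0.1,0,0,0,0,0,1],[0.15,0,0,0,0,0,1],[0.15,0,0,0,0,0,1]]'
python3 -m pendant '[[0.07,0,0,0,0,0,1],[0.07,0,0,0,0,0,1]]'
```

```text
time: 5.65
position: [0.5246, 0.1275, 0.0295]
tool_rot: [[0.0, 0.125, 0.992], [0.0, 0.992, -0.125], [-1.0, 0.0, 0.0]]
wrist_force: [-0.1, 0.1, 0.2]
width: 0.552
time: 5.82
position: [0.5244, 0.1275, 0.0271]
tool_rot: [[-0.0, 0.125, 0.992], [0.0, 0.992, -0.125], [-1.0, -0.0, -0.0]]
wrist_force: [-0.3, -0.2, -1.1]
width: 0.548
```

```bash
python3 -m pendant '[[0.05,0,0,0,0,0,1],[0.05,0,0,0,0,0,1]]'
python3 -m pendant '[[0.04,0,0,0,0,0,1],[0.04,0,0,0,0,0,1]]'
```

```text
time: 5.98
position: [0.5247, 0.1276, 0.0265]
tool_rot: [[-0.0, 0.125, 0.992], [0.0, 0.992, -0.125], [-1.0, -0.0, -0.0]]
wrist_force: [-2.9, -0.1, 4.8]
width: 0.545
time: 6.15
position: [0.5247, 0.1276, 0.0265]
tool_rot: [[-0.001, 0.125, 0.992], [-0.0, 0.992, -0.125], [-1.0, -0.0, -0.001]]
wrist_force: [-6.4, -0.9, 12.5]
width: 0.548
```

It has touched the floor. I'll ease off and release.

```bash
python3 -m pendant '[[-0.05,0,0,0,0,0,1],[-0.05,0,0,0,0,0,-0.15],[-0.05,0,0,0,0,0,-0.3],[-0.05,0,0,0,0,0,-0.5],[-0.05,0,0,0,0,0,-0.6]]' 20
python3 -m pendant '[[0,0,0,0,0,0,-0.6],[0,0,0,0,0,0,-0.6],[0,0,0,0,0,0,-0.6]]'
python3 - <<'E'
from h import *
look('wrist','w5')
E
```

```text
time: 6.57
position: [0.5244, 0.1274, 0.0257]
tool_rot: [[-0.0, 0.125, 0.992], [-0.0, 0.992, -0.125], [-1.0, -0.0, -0.0]]
wrist_force: [-0.2, -0.5, 1.0]
width: 0.8
time: 6.82
position: [0.5245, 0.1274, 0.0258]
tool_rot: [[-0.0, 0.125, 0.992], [-0.0, 0.992, -0.125], [-1.0, -0.0, -0.0]]
wrist_force: [0.0, -0.2, -0.2]
width: 0.799
```

View pics/w5.png

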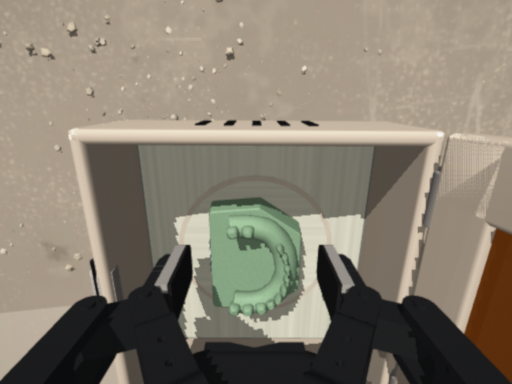

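The cast sits inside the ring and the fingers are free. Retreating upward and checking.

```bash
python3 -m pendant '[[-0.3,0,0,0,0,0,-0.6],[-1.2,0,0,0,0,0,-0.6],[-2.4,0,0,0,0,0,-0.6],[-3.6,0,0,0,0,0,-0.6],[-4.8,0,0,0,0,0,-0.6]]'
python3 -m pendant '[[-1.0,0,0,0,0,0,0],[-2.2,0,0,0,0,0,1],[-3.0,0,0,0,0,0,1],[-3.0,0,0,0,0,0,1],[-3.0,0,0,0,0,0,1]]'
python3 - <<'E'
from h import *
np.set_printoptions(precision=4,suppress=True)
s=ctrl.sense();p=s['position'];print(p,s['width'])
im,d,pp=look('wrist','w6');print(ctrl.tip_of('wrist','cast_green')[:1],ctrl.tip_of('wrist','chamber_floor')[:1])
C=cloud(pp,d);hsv=cv2.cvtColor(im,cv2.COLOR_BGR2HSV)
m=(abs(C[...,0]-.521)<.07)&(abs(C[...,1]-.124)<.07)&(C[...,2]<.05)&(hsv[...,0]>50)&(hsv[...,0]<95)&(hsv[...,1]>60)
P=C[m];print(m.sum(),np.percentile(P,[1,50,99],0),cv2.minAreaRect(P[:,:2].astype(np.float32)*1000))
im,d,pp=look('scene','s6');C=cloud(pp,d)
f=im[60:240,150:360];cv2.imwrite('pics/s6z.png',cv2.resize(f,None,fx=3.5,fy=3.3,interpolation=2))
m=(C[...,0]>.58)&(C[...,0]<.8)&(C[...,1]>-.05)&(C[...,1]<.3)&(C[...,2]>.02)&(C[...,2]<.22);P=C[m]
for x in np.arange(.58,.8,.02):
  q=P[(P[:,0]>=x)&(P[:,0]<x+.02)]; print(round(x,2),len(q),q.min(0) if len(q) else '',q.max(0) if len(q) else '')
E
```

```text
time: 7.28
position: [0.5241, 0.1274, 0.1719]
tool_rot: [[-0.0, 0.125, 0.992], [0.0, 0.992, -0.125], [-1.0, -0.0, -0.0]]
wrist_force: [1.0, 1.3, -0.4]
width: 0.801
time: 7.7
position: [0.5257, 0.1276, 0.263]
tool_rot: [[0.006, 0.125, 0.992], [0.0, 0.992, -0.125], [-1.0, 0.001, 0.005]]
wrist_force: [-1.0, -0.5, -1.3]
width: 0.086
[0.5257 0.1276 0.263 ] 0.08617359138970151
[] []Traceback (most recent call last):
  File "<stdin>", line 7, in <module>
    return _quantile_unchecked(
        a, q, axis, out, overwrite_input, method, keepdims, weights)
    return _ureduce(a,
                    func=_quantile_ureduce_func,
    ...<5 lines>...
                    overwrite_input=overwrite_input,
                    method=method)
    r = func(a, **kwargs)
    result = _quantile(arr,
                       quantiles=q,
    ...<2 lines>...
                       out=out,
                       weights=wgt)
    slices_having_nans = np.isnan(arr[-1, ...])
                                  ~~~^^^^^^^^^
IndexError: index -1 is out of bounds for axis 0 with size 0
```

View pics/w6.png

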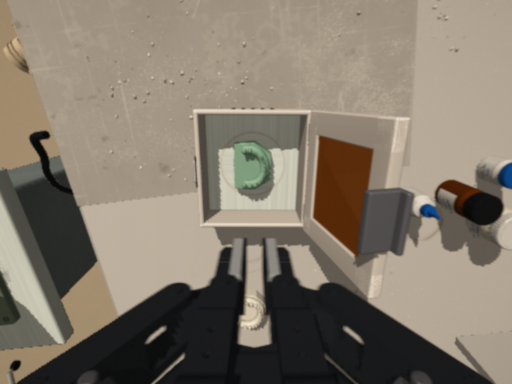

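The cast stands teeth up inside the ring at about (165,252), and the lid is still open. A dropper bottle shows behind the lid at (207,425), so I'll check clearances there.

Run:
```python
from h import *
np.set_printoptions(precision=3,suppress=True)
f=np.load('pics/w6.npz');pp=dict(intrinsics=f['K'],position=f['t'],orientation=f['R']);C=cloud(pp,f['d'])
print('cast px',C[165,252],C[147,240],C[183,262],'ring floor',C[200,232])
print('bottle',C[212,432],C[205,415],C[205,480],C[170,495],C[225,500],'lip',C[195,370],C[195,400],C[245,370],C[222,383])
im,d,pp=look('side','s6');C=cloud(pp,d)
g=im[60:200,180:390];cv2.imwrite('pics/s6z.png',cv2.resize(g,None,fx=3.5,fy=3.5,interpolation=2))
m=(C[...,0]>.58)&(C[...,0]<.8)&(C[...,1]>-.05)&(C[...,1]<.3)&(C[...,2]>.02)&(C[...,2]<.22);P=C[m]
for x in np.arange(.58,.8,.02):
  q=P[(P[:,0]>=x)&(P[:,0]<x+.02)]; print(round(x,2),len(q),q.min(0) if len(q) else '',q.max(0) if len(q) else '')
```

```text
cast px [0.523 0.127 0.024] [0.511 0.153 0.024] [0.534 0.103 0.032] ring floor [0.487 0.076 0.009]
bottle [0.742 0.047 0.066] [0.732 0.05  0.045] [0.792 0.054 0.077] [0.842 0.081 0.032] [0.838 0.012 0.057] lip [0.608 0.136 0.209] [0.631 0.131 0.205] [0.608 0.097 0.21 ] [0.619 0.112 0.206]
0.58 392 [0.58  0.037 0.02 ] [0.6   0.191 0.146]
0.6 584 [0.6   0.035 0.079] [0.62  0.186 0.213]
0.62 196 [0.62  0.043 0.166] [0.639 0.185 0.215]
0.64 2 [0.64  0.18  0.192] [0.641 0.18  0.194]
0.66 0  
0.68 0  
0.7 0  
0.72 82 [0.726 0.027 0.02 ] [0.74  0.057 0.067]
0.74 67 [0.74  0.026 0.022] [0.758 0.048 0.079]
0.76 0  
0.78 168 [0.78  0.022 0.02 ] [0.8   0.059 0.082]
0.8 0
```

View pics/s6z.png

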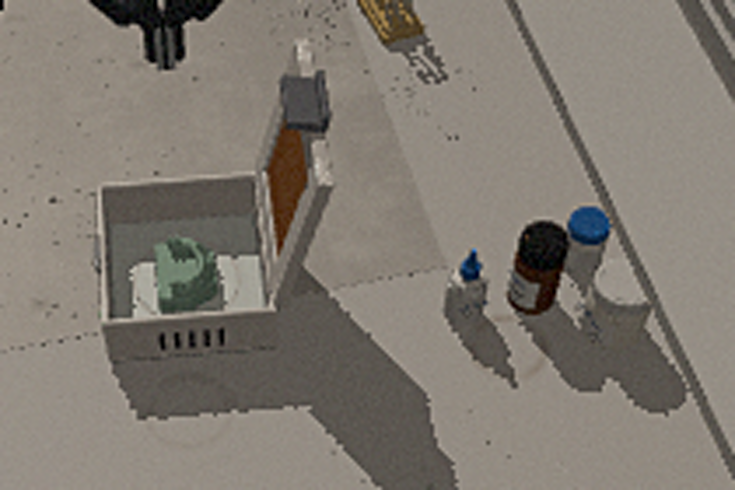

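```bash
python3 -m pendant '[[-0.3,0,0.9,0,0,0,1],[-0.3,0,2.0,0,0,0,1],[-0.3,-0.1,3.1,0,0,0,1],[-0.3,-0.15,4.1,0,0,0,1],[-0.3,-0.15,4.8,0,0,0,1]]'
python3 -m pendant '[[0,0,0,0,0,0,1],[0.8,0,0,0,0,0,1],[1.7,0,0,0,0,0,1],[2.4,0,0,0,0,0,1],[2.4,0,0,0,0,0,1]]'
python3 - <<'E'
from h import *
np.set_printoptions(precision=3,suppress=True)
im,d,pp=look('scene','s7')
g=im[50:210,170:330];cv2.imwrite('pics/s7z.png',cv2.resize(g,None,fx=3.7,fy=3.7,interpolation=2))
E
```

```text
time: 8.32
position: [0.6682, 0.104, 0.2663]
tool_rot: [[-0.003, 0.126, 0.992], [-0.0, 0.992, -0.126], [-1.0, -0.001, -0.003]]
wrist_force: [0.1, -0.1, 0.2]
width: -0.001
time: 8.73
position: [0.6615, 0.105, 0.1888]
tool_rot: [[-0.015, 0.125, 0.992], [-0.0, 0.992, -0.125], [-1.0, -0.002, -0.015]]
wrist_force: [-1.7, 0.0, -1.2]
width: 0.001
```

View pics/s7z.png

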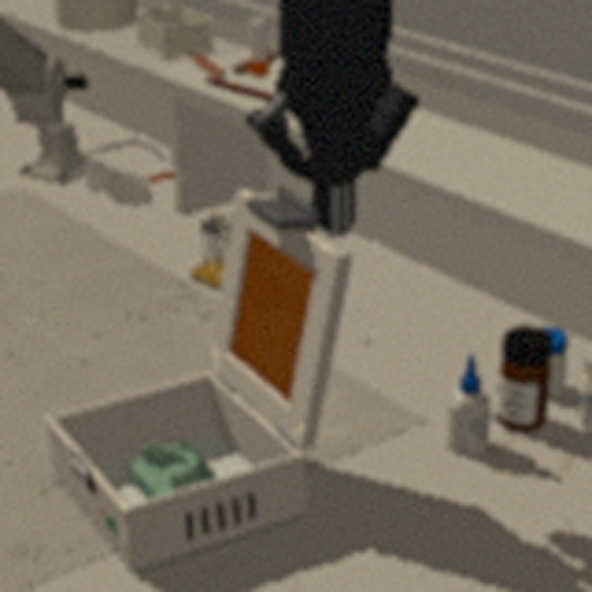

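The closed fingers are behind the lip at about (205,340) in the zoom. Swinging the lid along its arc.

```bash
python3 -m pendant '[[-0.15,0,-0.6,0,0,0,1],[-0.3,0,-1.2,0,0,0,1],[-0.4,0,-1.7,0,0,0,1],[-0.45,0,-2.2,0,0,0,1],[-0.5,0,-2.75,0,0,0,1]]'
python3 - <<'E'
from h import *
im,d,pp=look('scene','s8')
g=im[50:210,170:330];cv2.imwrite('pics/s8z.png',cv2.resize(g,None,fx=3.7,fy=3.7,interpolation=2))
E
```

```text
time: 9.2
position: [0.5857, 0.1154, 0.2143]
tool_rot: [[0.005, 0.125, 0.992], [0.0, 0.992, -0.125], [-1.0, 0.001, 0.005]]
wrist_force: [1.2, -0.6, 0.0]
width: -0.002
```

View pics/s8z.png

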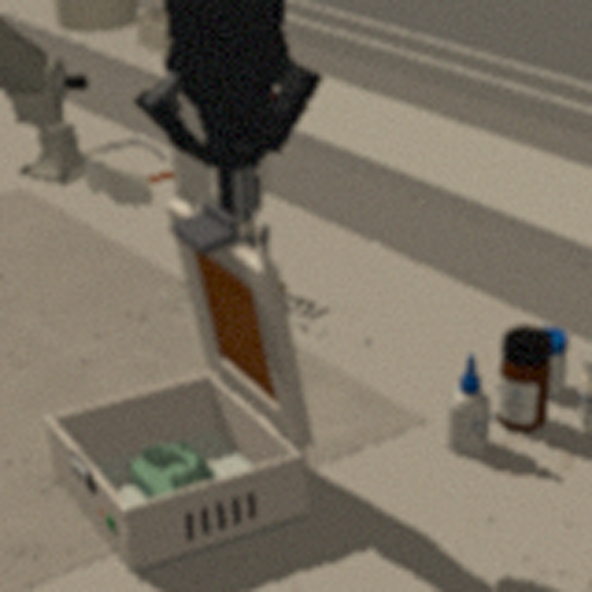

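The lid is following, now at about 75 to 80°.

```bash
python3 -m pendant '[[0.2,0,-0.5,0,0,0,1],[0.4,0,-1.0,0,0,0,1],[0.6,0,-1.45,0,0,0,1],[0.8,0,-1.95,0,0,0,1],[1.0,0,-2.4,0,0,0,1]]'
python3 - <<'E'
from h import *
im,d,pp=look('scene','s9')
g=im[50:210,170:330];cv2.imwrite('pics/s9z.png',cv2.resize(g,None,fx=3.7,fy=3.7,interpolation=2))
C=cloud(pp,d);s=ctrl.sense();p=s['position'];print(p,(p[0]-.521)*.992-(p[1]-.1237)*.125)
E
```

```text
time: 9.67
position: [0.5147, 0.1245, 0.1838]
tool_rot: [[0.005, 0.125, 0.992], [0.0, 0.992, -0.125], [-1.0, 0.001, 0.005]]
wrist_force: [0.8, 0.8, -0.3]
width: 0.004
[0.51097101 0.12487474 0.18186235] -0.010095597290587243
```

View pics/s9z.png

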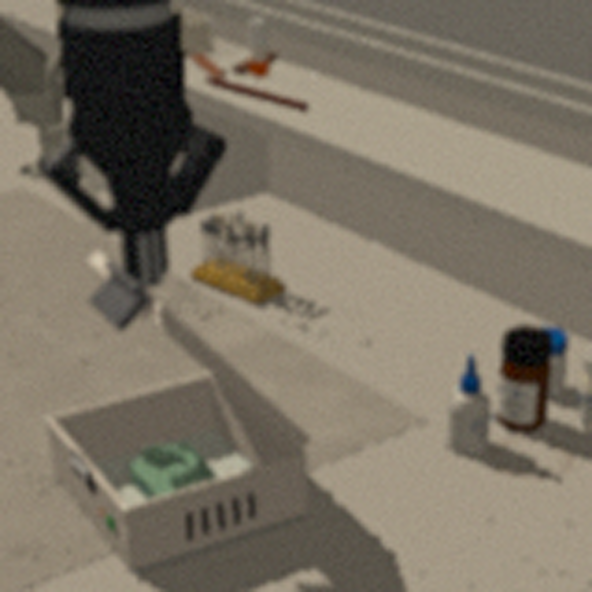

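The lid is near 45°, on plan. Continuing to about 10°.

```bash
python3 -m pendant '[[0.35,0,-0.4,0,0,0,1],[0.8,0,-0.8,0,0,0,1],[1.3,0,-1.15,0,0,0,1],[1.8,0,-1.45,0,0,0,1],[2.2,0,-1.6,0,0,0,1]]'
python3 -m pendant '[[0,0,0,0,0,0,1],[0,0,0,0,0,0,1]]'
python3 - <<'E'
from h import *
im,d,pp=look('scene','s10')
g=im[50:210,170:330];cv2.imwrite('pics/s10z.png',cv2.resize(g,None,fx=3.7,fy=3.7,interpolation=2))
s=ctrl.sense();p=s['position'];print(p,(p[0]-.521)*.992-(p[1]-.1237)*.125)
E
```

```text
time: 10.13
position: [0.4664, 0.1307, 0.1166]
tool_rot: [[0.002, 0.125, 0.992], [0.001, 0.992, -0.125], [-1.0, 0.001, 0.002]]
wrist_force: [0.1, -0.4, 0.7]
width: 0.0
time: 10.3
position: [0.4665, 0.1304, 0.1166]
tool_rot: [[0.0, 0.125, 0.992], [-0.0, 0.992, -0.125], [-1.0, 0.0, 0.0]]
wrist_force: [-0.1, -0.4, 0.3]
width: -0.002
[0.4674266  0.13036565 0.11722924] -0.0539780178508215
```

View pics/s10z.png

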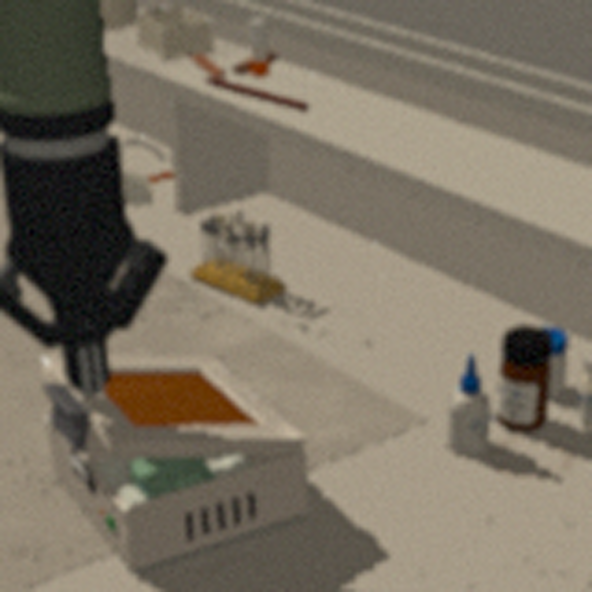

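The lid is about 10° open, with the fingers on the panel near its front edge. Pressing down in small steps.

```bash
python3 -m pendant '[[0.15,0,-0.1,0,0,0,1],[0.3,0,-0.2,0,0,0,1],[0.4,0,-0.2,0,0,0,1],[0.5,0,-0.2,0,0,0,1]]'
python3 -m pendant '[[0.07,0,0,0,0,0,1],[0.13,0,0,0,0,0,1]]'
python3 -m pendant '[[0.07,0,0,0,0,0,1],[0.13,0,0,0,0,0,1]]'
```

```text
time: 10.68
position: [0.4598, 0.1311, 0.1009]
tool_rot: [[-0.0, 0.125, 0.992], [0.0, 0.992, -0.125], [-1.0, 0.0, -0.0]]
wrist_force: [-0.6, -0.0, 0.4]
width: 0.0
time: 10.85
position: [0.4597, 0.131, 0.0967]
tool_rot: [[-0.001, 0.125, 0.992], [-0.0, 0.992, -0.125], [-1.0, -0.0, -0.001]]
wrist_force: [-0.6, 0.4, 1.0]
width: -0.001
time: 11.02
position: [0.4599, 0.131, 0.0929]
tool_rot: [[-0.0, 0.125, 0.992], [-0.0, 0.992, -0.125], [-1.0, -0.0, -0.0]]
wrist_force: [-0.5, 0.6, 0.6]
width: 0.001
```

```bash
python3 -m pendant '[[0.07,0,0,0,0,0,1],[0.13,0,0,0,0,0,1]]'
python3 -m pendant '[[0.07,0,0,0,0,0,1],[0.13,0,0,0,0,0,1]]'
python3 -m pendant '[[0.05,0,0,0,0,0,1],[0.1,0,0,0,0,0,1]]'
```

```text
time: 11.18
position: [0.4599, 0.1311, 0.089]
tool_rot: [[-0.0, 0.125, 0.992], [-0.0, 0.992, -0.125], [-1.0, -0.0, -0.0]]
wrist_force: [-0.6, 0.1, 2.7]
width: 0.0
time: 11.35
position: [0.4596, 0.1311, 0.086]
tool_rot: [[-0.002, 0.125, 0.992], [-0.0, 0.992, -0.125], [-1.0, -0.0, -0.001]]
wrist_force: [-5.0, -0.2, 9.1]
width: -0.001
time: 11.52
position: [0.4595, 0.1312, 0.0826]
tool_rot: [[-0.001, 0.125, 0.992], [0.0, 0.992, -0.125], [-1.0, -0.0, -0.001]]
wrist_force: [-2.9, -0.0, 3.4]
width: -0.002
```

It met the catch at about 9 N and then gave way. Continuing to the stop.

```bash
python3 -m pendant '[[0.05,0,0,0,0,0,1],[0.1,0,0,0,0,0,1]]'
python3 -m pendant '[[0.05,0,0,0,0,0,1],[0.1,0,0,0,0,0,1]]'
python3 -m pendant '[[0.03,0,0,0,0,0,1],[0.06,0,0,0,0,0,1]]'
```

```text
time: 11.68
position: [0.4601, 0.1311, 0.0792]
tool_rot: [[0.0, 0.125, 0.992], [0.0, 0.992, -0.125], [-1.0, 0.0, 0.0]]
wrist_force: [-0.7, 1.1, 1.3]
width: -0.002
time: 11.85
position: [0.4604, 0.1311, 0.0767]
tool_rot: [[0.0, 0.125, 0.992], [-0.0, 0.992, -0.125], [-1.0, -0.0, 0.0]]
wrist_force: [-4.9, -0.9, 15.7]
width: 0.003
time: 12.02
position: [0.4605, 0.1311, 0.0766]
tool_rot: [[-0.0, 0.125, 0.992], [-0.0, 0.992, -0.125], [-1.0, -0.0, -0.0]]
wrist_force: [-9.0, -1.4, 23.9]
width: -0.001
```

It is at its stop: the height no longer changes and the force is 24 N. Backing off and checking.

```bash
python3 -m pendant '[[-0.2,0,0,0,0,0,1],[-0.8,0,0,0,0,0,1],[-1.8,0,0,0,0,0,1],[-2.9,0,0,0,0,0,1],[-4.0,0,0,0,0,0,1]]'
python3 -m pendant '[[-1,0,0,0,0,0,1],[-1.5,0,0,0,0,0,1],[-1.5,0,0,0,0,0,1],[-1.5,0,0,0,0,0,1]]'
python3 - <<'E'
from h import *
np.set_printoptions(precision=4,suppress=True)
for c in ['scene','side','wrist']:
    im,d,p=look(c,c+'11'); C=cloud(p,d)
    u=(C[...,0]-.521)*.992-(C[...,1]-.1237)*.125; v=(C[...,0]-.521)*.125+(C[...,1]-.1237)*.992
    m=(u>-.065)&(u<.06)&(abs(v)<.068)&(C[...,2]>.04)&(C[...,2]<.11)&(d>0)
    A=np.c_[u[m],np.ones(m.sum())]; z=C[...,2][m]; s=np.linalg.lstsq(A,z,rcond=None)[0]
    print(c,m.sum(),'slope',s,'z',np.percentile(z,[5,50,95]))
    for t in ['cast_white','cast_tan','lid_lip']:
        q=ctrl.tip_of(c,t)[:1]
        for q in q: r,k=q['position'];print(t,q['confidence'],r,k,w(p,r,k,d[int(r),int(k)]))
    if c=='scene':
      g=im[50:330,170:370];cv2.imwrite('pics/s11z.png',cv2.resize(g,None,fx=2.1,fy=2.1,interpolation=2))
    for nm,x,y in [('w',.4875,-.1215),('t',.451,-.315)]:
        P=C[(abs(C[...,0]-x)<.06)&(abs(C[...,1]-y)<.06)&(C[...,2]>.006)&(C[...,2]<.05)]
        if len(P)>50 and c!='wrist':print(nm,cv2.minAreaRect(P[:,:2].astype(np.float32)*1000))
E
```

```text
time: 12.43
position: [0.4596, 0.1309, 0.1951]
tool_rot: [[-0.001, 0.125, 0.992], [-0.0, 0.992, -0.125], [-1.0, -0.0, -0.001]]
wrist_force: [0.9, 0.2, -0.1]
width: 0.003
time: 12.77
position: [0.4607, 0.1311, 0.2401]
tool_rot: [[0.002, 0.125, 0.992], [0.0, 0.992, -0.125], [-1.0, 0.0, 0.002]]
wrist_force: [0.9, 0.6, -1.2]
width: -0.002
scene 1180 slope [-0.0042  0.0666] z [0.0643 0.0664 0.0694]
cast_white 0.94 235.8 262.2 [ 0.4709 -0.1439  0.0204]
cast_tan 0.65 297.6 310.6 [ 0.4375 -0.327   0.0151]
lid_lip 0.8 173.1 187.2 [0.4395 0.1241 0.0671]
w ((488.8136901855469, -121.29985046386719), (63.329097747802734, 50.40475845336914), 69.92150115966797)
t ((450.8873596191406, -315.34906005859375), (48.883216857910156, 64.50129699707031), 22.402830123901367)
side 1638 slope [-0.0026  0.0671] z [0.0635 0.0671 0.0706]
cast_white 0.81 216.7 238.9 [ 0.4865 -0.1376  0.0211]
cast_tan 0.89 286.3 237.5 [ 0.4455 -0.3151  0.0163]
lid_lip 0.63 129.3 202.6 [0.4407 0.1358 0.0655]
w ((487.9084167480469, -120.74134826660156), (63.16841506958008, 50.15155792236328), 69.54499816894531)
t ((473.8681640625, -304.87176513671875), (100.12559509277344, 63.57586669921875), 23.693191528320312)
wrist 13427 slope [-0.0039  0.0671] z [0.0648 0.0666 0.0696]
cast_tan 0.53 173.4 372.4 [0.588  0.1195 0.0695]
```

View pics/s11z.png

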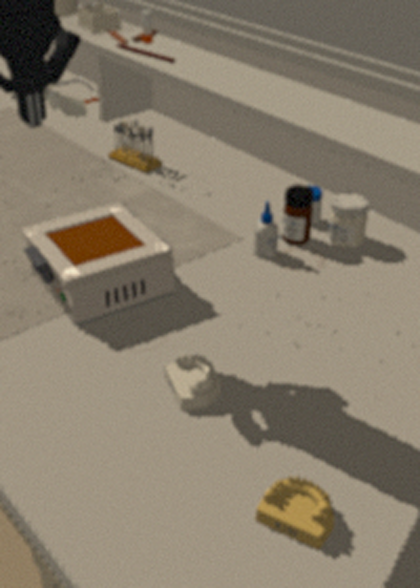

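View pics/wrist11.png

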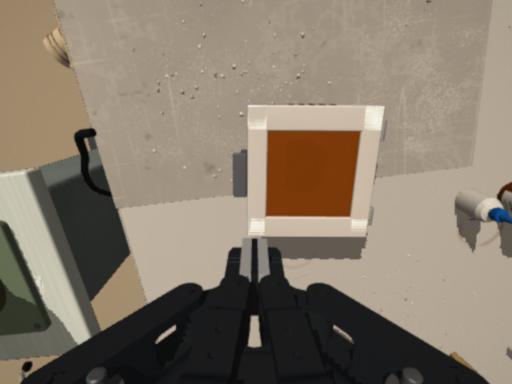

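The lid is flat, with a slope of about 0.003 to 0.004, and it lies shut on the unit. The white and tan casts haven't moved, and the arm is clear. Handing in.

```bash
python3 -c "
from rig import ctrl
print(ctrl.close_job())"
```

```text
the job is handed in; nothing more can be done
None
```

I set the green cast down teeth up in the middle of the curing unit, closed the lid past its catch, and handed the job in at about 13 s of the 58 s. No verdict was reported.

**Cast:** Before I closed the lid, depth readings put its middle near (0.523, 0.127). My fitted chamber middle is (0.521, 0.124), so it is about 4 mm off centre. I lowered it until the wrist force showed it touching the floor (about 12 N), and the wrist picture after release showed it inside the ring. I could not see it once the lid was shut.

**Lid:** It met the catch at about 9 N, gave way, and came to its stop at 24 N. After I backed off, depth fits from all three cameras gave a lid slope under 0.005, against the 0.025 rad limit.

**White and tan casts:** Their outlines in the scene camera match the first pictures to within 1 mm, and the white cast also matches in the side camera.

**Checks that failed or disagreed:**
- The side-camera outline of the tan cast was spoiled by something else in the crop. I relied on the scene camera for it.
- The networks' positions for the white and tan casts wandered by up to about 12 mm between pictures.
- In the wrist view with the lid open, the networks did not find the green cast or the chamber floor, and my colour mask there found nothing. I read the cast's position from depth at hand-picked pixels instead.
- In the last wrist picture the network reported a tan cast on the lid, which was a false detection.

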